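# Put the mini chopper together

## Task

Put the mini chopper together for the next batch of croquettes: first set the bowl down on the motor base with its handle in the gap of the collar, then drop the red-hubbed chopping blade onto the tube in the middle of the bowl, then put the green lid on with its tab over the handle, and last put the pusher down the lid's chute. Each part should sit fully home, level and let go of before the next one is fetched; leave the blue-hubbed whisking disc and the white ramekin where they are.

Things in the scene. Friction and masses are not known exactly. Their poses are not given: they have to be found in the camera images.
- base: White round motor base, fixed, two buttons in front. Flat top 70 mm up (radius 68, foot 76). On it a black collar, inner radius 60, outer 66, 10 high, with one gap 38 mm wide towards base -x, above the buttons; central spindle radius 5, top at 100. Bowl home: bowl origin 70 mm above base origin, handle along base -x through the gap (10 deg play). Origin: underside centre.
- bowl: Clear work bowl, loose, upright, 0.14-0.26 kg: radius 54 mm at foot, 58 at rim, 80 high, wall 3, floor 4. Grey central tube radius 12.5, top at 41, hollow from below (radius 9.5, 38 deep), goes over the spindle. White handle along bowl -x: 14 mm thick (in y), 58-100 mm from axis, top at 74, grip part 84-100; bracket at its foot (3-13 mm up) passes through the collar gap. Origin: underside centre.
- bowl_handle (a point): Point on top of the bowl's handle, 88 mm from the bowl's axis along bowl -x, 74 mm above its underside: grip here from above, across the 14 mm (bowl y).
- blade: Chopping blade, loose, 60 g, upright: RED hub, two steel blades reaching 47 mm from its axis. Hub radius 20 mm to 50 up, then grip knob radius 14 from 50 to 66. Hollow from below (radius 16.5, 46 deep): goes over the bowl's tube to the bowl floor, origin then 4 mm above bowl origin. Any yaw. Knob to bowl wall is about 40 mm: open fingers little there. Origin: underside centre.
- lid: Green lid, loose, 80-130 g, right way up: disc radius 60 mm at 7-12 mm height; plug ring under it (radius 49, 0-7) drops inside the bowl rim (inner radius 55); central open feed chute, outer radius 24, inner 20, top at 44: grip it outside. Tab with white mark, 24 wide, along lid -x out to 96 mm. Home: lid origin 73 mm above bowl origin, tab over handle. Origin: underside centre.
- lid_tab (a point): Point on top of the lid's tab, 88 mm from the lid's axis along lid -x, 12 mm above its underside. With the lid home it is right above the bowl handle point.
- pusher: Pusher, loose, 50 g, upright: white stem radius 15.5 mm, 0-40 mm high, white flange radius 25 at 40-44, yellow grip knob radius 17 at 44-66. The stem goes down the lid's chute until the flange rests on the chute's top: pusher origin then 4 mm above lid origin. Any yaw. Keep the fingertips above the flange. Origin: underside centre.
- whisk_disc: Whisking disc, loose bystander: BLUE hub (same hub and knob as the blade, 66 mm high) with a white disc of radius 43 mm with dark holes at 12-16 mm height. Leave it alone. Origin: underside centre.
- ramekin: Small white ceramic ramekin, loose bystander: radius 37 mm, 40 mm high. Leave it alone. Origin: underside centre.
Mind the look-alikes: they are no part of the job. Several things look just like the blade: the one meant starts farthest to the robot's left.

How it is judged:
By the outcome, as a careful person would: the job done as asked, in the order asked, and still so for the second after the job is handed in, with the robot touching nothing.
It also fails if it takes over 136 s, if anything falls off the work surface, if the arm or the gripper's body presses on something with over 40 N, if the wrist force passes 120 N, or if a joint passes its speed limit or range.

## Robot

A 6-joint arm with a two-finger parallel gripper is mounted at the origin on the work surface. World frame = base frame: x ahead of the robot, y to its left, z up, the work surface at z = 0. Lengths are in m, angles in rad, forces in N, time in s.
With the tool pointing down it reaches from about 0.25 to 0.775 m from the base axis. Payload 4 kg.
Tool frame: the origin (TCP) lies at the centre of the arm's flange, where the gripper is bolted on; the fingertips stand 199 mm ahead of it and the grasp point (between the pads) lies 180 mm ahead of it; z points along the fingers, y is the line along which they close (so a half turn about z gives the same grasp; the last joint's range is limited). The gripper opens to 94 mm and grips with 3 to 60 N. Pads are 16 mm wide; open, the fingers measure 119 mm over their backs; the gripper's body (75 mm by 177 mm) begins 78 mm behind the grasp point.
Start: joints at [1.043, 0.087, 1.371, -0, 1.684, -0.103], TCP at [0.227, 0.501, 0.405] pointing down, gripper open.
Joint ranges: [-3.1, 3.1], [-0.76, 2.03], [0.27, 2.55], [-1.08, 4.22], [0.17, 2.65], [-2.57, 2.57]. Speed limits (rad/s): [2.79, 2.79, 3.14, 3.14, 3.14, 3.14].

## Interface

Orientations are given as [roll, pitch, yaw] about the fixed x, y, z axes, in that order (R = Rz(yaw) Ry(pitch) Rx(roll)).
In Python, from bench import robot, eyes, models gives the robot as it stands.
- The arm moves only by the tool step_arm, never from a script. Its argument "commands" is a list that holds one entry, the list of rows, each a list of 7 numbers: the shift along the tool's x, y, z in mm, then the turn, a rotation vector about the tool's x, y, z in rad, then the finger opening in mm, from 0 to 94. In form: [[[tx, ty, tz, wx, wy, wz, gripper], ...]]. A call has 1 to 20 rows; each row shifts and turns the commanded pose from where the row before left it, along the tool's axes as they then stand; what a row does not reach is not made up. A row lasts 1/8 s, in which the tool goes at most 62.5 mm and 10.7 degrees, less where a joint would pass 70% of its speed; a pose out of reach is approached as far as the arm can. A call is refused whole if a number of a shift passes 62.5 or a number of a turn 0.188, either way. A call with a gripper value outside its range is refused whole. The fingers move at their own pace and stop on an object; the grip force is fixed at half the most. Time passes only in rows, so rows that do not move let the fingers close. It gives the time, the measured TCP pose, the force, the opening and the grip force at its end, in the units of the state.
- robot.get_obs(): the state, without advancing time (a new reading comes with each control period).
- eyes.snapshot(name): name is "scene" or "top" or "wrist"; returns a dict with "color" (420x560x3 uint8, red, green, blue), "camera_matrix" (3x3 intrinsics, pixels), "eye" and "rotation" of the camera in the world; the wrist camera has in their place "tool_from_camera" (4x4, takes a point from camera to tool coordinates, whose origin is the TCP and whose axes are the flange's). Camera axes: x right, y up, looking along -z (the intrinsics and any distortion apply to the point x, -y, -z); pixel columns grow to the right and rows downward; lengths in m; the calibration is good to about 2 mm. A picture is of the moment at which its call begins: read the wrist's pose just before it. There is no depth.
- robot.close_job(): hands the job in; it is judged then, once.
Trained networks look in a picture, given as the dict that the camera call returned (one of the last four; its "shot" number tells which), for a name from the list of things; names that differ only in an ending like _2 or _b are one class to them, and where a whole thing is asked for, a point or a joint stands for the part that bears it (a point fixed in the world has none). Each returns a list of dicts, best first, with "confidence" (0 to 1); they miss things now and then, are a little off and sometimes report something else, mostly with a low value. They report only what shows in the picture. A call takes as long as a camera call. They do not tell look-alikes from the thing itself.
- models.masks_of(picture, query): "mask" (420x560 bool, what is visible of it) and "xy" ([column, row] in pixels, amid what is visible of it).
- models.tip_of(picture, query): "xy" ([column, row] in pixels: a listed point, or the origin of a listed thing).
The state is a dict: "time": time; "joint_positions": joint angles; "qvel": joint speeds; "joint_torque": joint torques, N m; "tool_pos": TCP position; "ee_rot": TCP orientation; "wrist_force": force on the tool from outside, world axes, zero at the start; "wrist_torque": the same for the moment, N m; "width": finger opening in m; "finger_force": force on a finger pad.
Only numpy, scipy, OpenCV 4.12 (cv2) and the standard library are available. Lean on these libraries where they do the work, as an engineer would, in place of code of your own. Each camera call takes 0.05 s, during which the arm holds its last target. There are 200 camera calls.

## Working session

There is one attempt and no reset: what is moved stays moved. The work goes in short steps, Python scripts to look and compute and a tool call to move; the robot and the scene stay as the last step left them, time stands still between calls to the robot, and variables do not carry over. Pictures are saved under pics/ and viewed, at most 14 in all, crops included, and the job is handed in when it is done.

Besides the shell and the picture viewer there is one more tool, called after "Call:" by a JSON object that holds its "method" and its "body", one argument or row to a line. step_arm: Moves the arm, as the interface text tells. Its arguments: {"type":"object","properties":{"commands":{"type":"array"}},"required":["commands"]}

```bash
mkdir -p pics; cat > h.py <<'E'
import numpy as np, cv2
from bench import robot, eyes, models
def ray(p,xy):
    K=np.array(p["camera_matrix"]);d=np.linalg.inv(K)@[xy[0],xy[1],1.]
    return np.array(p["rotation"])@[d[0],-d[1],-d[2]]
def at(p,xy,z):
    d=ray(p,xy);e=np.array(p["eye"]);return (e+d*(z-e[2])/d[2]).round(4)
def proj(p,X):
    c=np.array(p["rotation"]).T@(np.array(X)-p["eye"]);u=np.array(p["camera_matrix"])@[c[0],-c[1],-c[2]];return (u[:2]/u[2]).round(1)
def save(p,n): cv2.imwrite("pics/"+n,p["color"][:,:,::-1])
E
python3 - <<'E'
from h import *
o=robot.get_obs();print(o["tool_pos"],o["ee_rot"],o["width"])
Z=dict(base=0,bowl=0,bowl_handle=.074,blade=0,lid=0,lid_tab=.012,pusher=0,whisk_disc=0,ramekin=0)
for c in("top","scene"):
    p=eyes.snapshot(c);save(p,c+"0.png");print(c,p.keys(),np.array(p["eye"]).round(3))
    for q,z in Z.items():
        for r in models.tip_of(p,q)[:5]:
            if r["confidence"]>.2:print(q,round(r["confidence"],2),np.round(r["xy"],1),at(p,r["xy"],z))
E
```

```text
[0.22661005 0.50102276 0.40352571] [-3.13945584e+00 -2.30525379e-04  2.71682842e+00] 0.0940577209424607
top dict_keys(['color', 'camera_matrix', 'eye', 'rotation', 'shot']) [0.326 0.056 1.318]Traceback (most recent call last):
  File "<stdin>", line 8, in <module>
  File "h.py", line 7, in at
    d=ray(p,xy);e=np.array(p["eye"]);return (e+d*(z-e[2])/d[2]).round(4)
                                                          ~^^^
IndexError: invalid index to scalar variable.
```

View pics/top0.png

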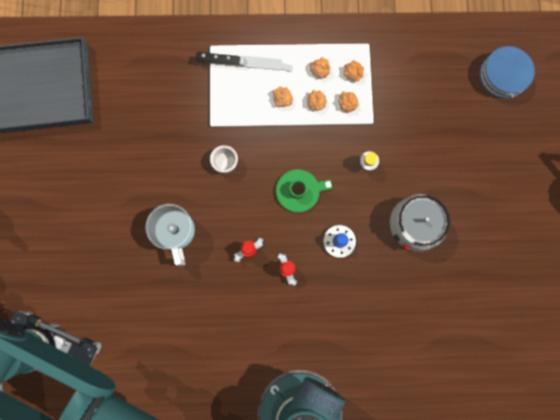

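Top view: bowl at (172,228) with its handle down, red hubs at (249,249) and (288,268), lid at (298,190), pusher at (370,160), blue whisk at (340,240), base at (420,222), ramekin at (224,159). The camera's "rotation" is a vector rather than a matrix, so I'll handle it as rpy.

```bash
python3 - <<'E'
s=open('h.py').read()
s=s.replace('np.array(p["rotation"])','RR(p)').replace('def ray','from scipy.spatial.transform import Rotation as Rt\ndef RR(p):return Rt.from_euler("xyz",p["rotation"]).as_matrix() if np.size(p["rotation"])==3 else np.array(p["rotation"])\ndef ray',1)
open('h.py','w').write(s)
E
python3 - <<'E'
from h import *
Z=dict(base=0,bowl=0,bowl_handle=.074,blade=0,lid=0,lid_tab=.012,pusher=0,whisk_disc=0,ramekin=0)
for c in("top","scene"):
    p=eyes.snapshot(c);save(p,c+"0.png");print(c,np.array(p["eye"]).round(3),np.round(p["rotation"],3), "robot base px",proj(p,[0,0,0]),[k for k in p])
    for q,z in Z.items():
        for r in models.tip_of(p,q)[:5]:
            if r["confidence"]>.2:print(q,round(r["confidence"],2),np.round(r["xy"],1),at(p,r["xy"],z))
    if c=="top":
        cv2.imwrite("pics/crop.png",cv2.resize(p["color"][140:300,140:460,::-1],(800,400),interpolation=cv2.INTER_CUBIC))
        for nm,(a,b) in dict(red=((0,12),(200,255)),yel=((20,32),(150,255)),blue=((110,125),(170,255))).items():
            h=cv2.cvtColor(p["color"],cv2.COLOR_RGB2HSV);m=((h[...,0]>=a[0])&(h[...,0]<=a[1])&(h[...,1]>=b[0])&(h[...,2]>90)).astype(np.uint8)
            n,l,s,ce=cv2.connectedComponentsWithStats(m)
            for i in range(1,n):
                if s[i,4]>40:print(nm,s[i,4],ce[i].round(1),at(p,ce[i],.064))
E
```

```text
top [0.326 0.056 1.318] [ 0.149 -0.024 -1.596] robot base px [298.9 413.9] ['color', 'camera_matrix', 'eye', 'rotation', 'shot']
base 0.61 [414.6 224.8] [ 0.4883 -0.3347  0.    ]
bowl 0.95 [170.7 230.8] [0.4866 0.3365 0.    ]
bowl_handle 0.92 [176.9 261.7] [0.3978 0.3042 0.074 ]
blade 0.73 [250.4 251.8] [0.4242 0.1201 0.    ]
blade 0.64 [285.9 265.3] [0.3853 0.0243 0.    ]
lid 0.7 [292.1 190.8] [0.591 0.002 0.   ]
lid 0.44 [363.1 163.8] [ 0.6644 -0.2     0.    ]
lid_tab 0.8 [327.4 184.8] [ 0.6036 -0.0957  0.012 ]
pusher 0.71 [364.6 164. ] [ 0.6637 -0.2042  0.    ]
whisk_disc 0.56 [338.4 241.2] [ 0.4476 -0.1213  0.    ]
ramekin 0.62 [227.2 160.1] [0.6823 0.1813 0.    ]
red 136 [248.2 248.8] [0.4272 0.1226 0.064 ]
red 70 [286.5 268.6] [0.374  0.0245 0.064 ]
yel 102 [370.2 158.6] [ 0.6619 -0.2075  0.064 ]
blue 70 [341.7 239.1] [ 0.447  -0.1216  0.064 ]
scene [ 1.268 -0.193  0.764] [0.861 0.014 1.275] robot base px [226.3 138.2] ['color', 'camera_matrix', 'eye', 'rotation', 'shot']
base 0.89 [138.2 256.2] [ 0.4943 -0.3315 -0.    ]
bowl 0.87 [373.3 201.3] [0.4813 0.3371 0.    ]
bowl_handle 0.93 [356.6 165.1] [0.3928 0.3166 0.074 ]
blade 0.8 [300.  206.3] [0.4368 0.1259 0.    ]
blade 0.53 [261.5 199.6] [0.3734 0.0281 0.    ]
lid 0.82 [266.7 252.8] [ 0.5824 -0.0162  0.    ]
pusher 0.8 [195.7 295.8] [ 0.6618 -0.2098  0.    ]
whisk_disc 0.69 [214.2 228.1] [ 0.4511 -0.1276  0.    ]
ramekin 0.83 [355.8 262.1] [ 0.6797  0.1862 -0.    ]
ramekin 0.38 [268.3 255.1] [ 0.5912 -0.0145  0.    ]
```

View pics/scene0.png

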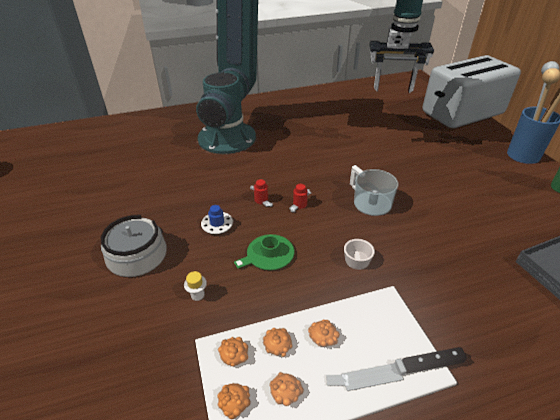

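View pics/crop.png

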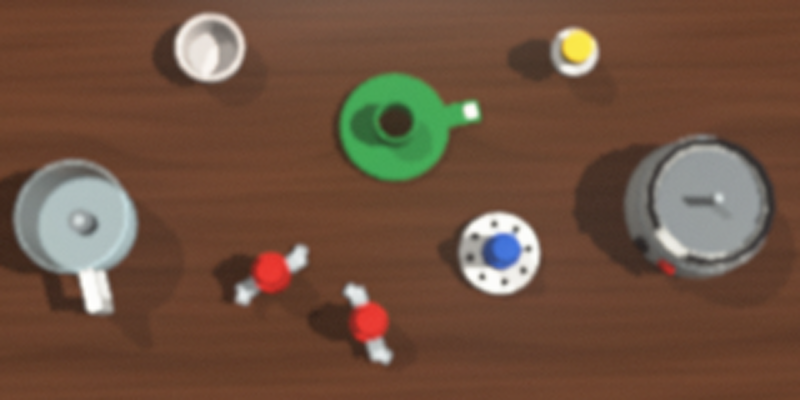

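Red hubs in the top view are A at (249,249), world y≈+0.12, and B at (288,268), y≈+0.02. The robot's left is +y (image left), so A is the blade meant, and the crop shows it at (272,272). The collar gap is near crop (667,243). I'll start moving, over the bowl first.

Call:
{"method": "step_arm", "body": {
  "commands": [
    [[-43, -13.5, 0, 0, 0, 0, 94], [-43, -13.5, 0, 0, 0, 0, 94], [-43, -13.5, 0, 0, 0, 0, 94], [-43, -13.5, 0, 0, 0, 0, 94], [-43, -13.5, 0, 0, 0, 0, 94], [-43, -13.5, 0, 0, 0, 0, 94], [0, 0, 0, 0, 0, -0.145, 94], [0, 0, 0, 0, 0, -0.145, 94], [0, 0, 0, 0, 0, -0.145, 94], [0, 0, 0, 0, 0, -0.145, 94], [0, 0, 0, 0, 0, -0.145, 94], [0, 0, 0, 0, 0, 0, 94], [0, 0, 0, 0, 0, 0, 94]]
  ]
}}

```text
time: 2.72
tool_pos: [0.4284, 0.321, 0.4047]
ee_rot: [3.142, 0.0, -2.843]
wrist_force: [0.5, 0.3, -0.1]
width: 0.0938
finger_force: 0.0
```

```bash
cat >> h.py <<'E'
def wrist():
    o=robot.get_obs();p=eyes.snapshot("wrist");T=np.eye(4);T[:3,:3]=Rt.from_euler("xyz",o["ee_rot"]).as_matrix();T[:3,3]=o["tool_pos"]
    W=T@np.array(p["tool_from_camera"]);p["eye"]=W[:3,3];p["rotation"]=W[:3,:3];return p
def best(p,q,z,k=1):
    for r in models.tip_of(p,q)[:k]: print(q,round(r["confidence"],2),np.round(r["xy"],1),at(p,r["xy"],z))
def go(x,y,z,yawdeg,grasp=True):
    "shift (mm, current tool axes) to bring grasp point to x,y,z; then turn about tool z"
    o=robot.get_obs();R=Rt.from_euler("xyz",o["ee_rot"]).as_matrix();g=np.array(o["tool_pos"])+R[:,2]*.18
    d=R.T@(np.array([x,y,z])-g)*1000;c=np.arctan2(R[1,0],R[0,0]);w=-(np.radians(yawdeg)-c+np.pi/2)%np.pi-np.pi/2
    w=-(((np.radians(yawdeg)-c)+np.pi)%(2*np.pi)-np.pi)
    print("grasp",g.round(4),"yaw",np.degrees(c).round(1),"tilt",np.degrees(np.arccos(-R[2,2])).round(2),"shift",d.round(1),"wz",w.round(3),"F",np.round(o["wrist_force"],1),"w",round(o["width"]*1000,1),"t",round(o["time"],1))
E
python3 - <<'E'
from h import *
p=wrist();save(p,"w1.png")
best(p,"bowl_handle",.074,2);best(p,"bowl",0,2)
go(.395,.31,.2,197)
p=eyes.snapshot("top")
print("gap",at(p,(406.8,237.2),.075),"collar centre",at(p,(140+712/2.5,140+200/2.5),.08),"spindle",at(p,(140+720/2.5,140+200/2.5),.1))
E
```

```text
bowl_handle 0.6 [270.1 163.5] [0.4026 0.3073 0.074 ]
bowl 0.62 [267.6 237.7] [0.4896 0.3293 0.    ]
grasp [0.4284 0.321  0.2247] yaw -162.9 tilt 0.0 shift [35.1 -0.7 24.7] wz 0.003 F [ 1.1 -0.6 -0.6] w 94.0 t 2.9
gap [ 0.4471 -0.29    0.075 ] collar centre [ 0.4905 -0.3385  0.08  ] spindle [ 0.4876 -0.3404  0.1   ]
```

View pics/w1.png

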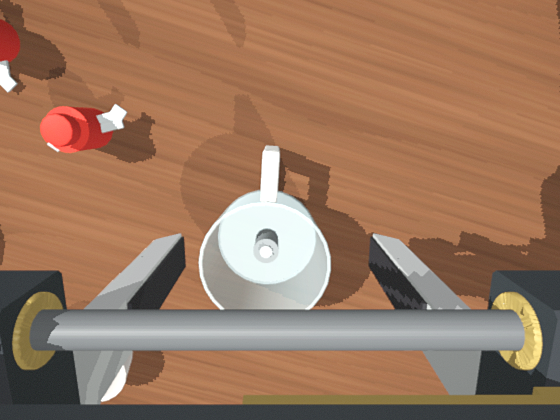

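The wrist view shows the bowl with its tube top at (266,250) and the handle top from (271,148) to (268,200). I'll refine from those and plan the descent.

```bash
python3 - <<'E'
from h import *
p=wrist()
a=at(p,(271.5,148),.074);b=at(p,(268,198),.074);c=at(p,(265.5,250.5),.041)
print(a,b,c,"r",np.hypot(*(a-c)[:2]))
d=(c-a)[:2];yaw=np.degrees(np.arctan2(d[1],d[0]));u=d/np.hypot(*d);print("bowl yaw",yaw, np.degrees(np.arctan2(*(b-a)[1::-1])))
g=c[:2]-u*.088;print(g, a[:2]+u*.012)
go(*g,.062,yaw+180)
# base from top cam + networks + scene
for n in("top","scene"):
    q=eyes.snapshot(n);m=models.masks_of(q,"base")[0];print(n,m["confidence"],m["xy"],m["mask"].sum())
    cv2.imwrite("pics/b_%s.png"%n,cv2.resize(q["color"][170:270,380:460,::-1] if n=="top" else q["color"][195:285,90:180,::-1],None,fx=4.5,fy=4.5,interpolation=cv2.INTER_CUBIC))
E
```

```text
[0.39   0.3047 0.074 ] [0.4314 0.3141 0.074 ] [0.4895 0.3283 0.041 ] r 0.10226050068330388
bowl yaw 13.343183165215212 12.792302027140886
[0.40387554 0.30799108] [0.40167606 0.3074694 ]
grasp [0.4284 0.321  0.2247] yaw -162.8 tilt 0.0 shift [ 27.2  -5.2 162.7] wz 0.067 F [-0.5  0.4 -0.4] w 94.0 t 3.0
top 0.73 [419.0, 223.8] 2697
scene 0.9 [132.1, 244.4] 3246
```

Call:
{"method": "step_arm", "body": {
  "commands": [
    [[28.5, -5, 0, 0, 0, 0, 60], [0, 0, 0, 0, 0, 0.067, 60], [0, 0, 40, 0, 0, 0, 60], [0, 0, 40, 0, 0, 0, 60], [0, 0, 40, 0, 0, 0, 60], [0, 0, 25, 0, 0, 0, 60], [0, 0, 17, 0, 0, 0, 60], [0, 0, 0, 0, 0, 0, 60], [0, 0, 0, 0, 0, 0, 0], [0, 0, 0, 0, 0, 0, 0], [0, 0, 0, 0, 0, 0, 0], [0, 0, 0, 0, 0, 0, 0], [0, 0, 0, 0, 0, 0, 0], [0, 0, 0, 0, 0, 0, 0], [0, 0, 0, 0, 0, 0, 0]]
  ]
}}

```text
time: 5.05
tool_pos: [0.4026, 0.3079, 0.2428]
ee_rot: [3.141, 0.0, -2.908]
wrist_force: [-0.3, 0.1, 1.2]
width: 0.0139
finger_force: 30.0
```

Call:
{"method": "step_arm", "body": {
  "commands": [
    [[0, 0, -5, 0, 0, 0, 0], [0, 0, -15, 0, 0, 0, 0], [0, 0, -30, 0, 0, 0, 0], [0, 0, -30, 0, 0, 0, 0], [0, 0, -30, 0, 0, 0, 0], [0, 0, -30, 0, 0, 0, 0], [0, 0, -20, 0, 0, 0, 0], [0, 0, 0, 0, 0, 0, 0], [0, 0, 0, 0, 0, 0, 0]]
  ]
}}

```text
time: 6.18
tool_pos: [0.4024, 0.3076, 0.4019]
ee_rot: [-3.141, -0.001, -2.908]
wrist_force: [-0.2, 0.9, -2.2]
width: 0.014
finger_force: 30.0
```

```bash
python3 - <<'E'
from h import *
p=wrist();q=eyes.snapshot("scene");
go(.4,.3,.2,-135)
cv2.imwrite("pics/w2.png",np.hstack([cv2.resize(p["color"][:,:,::-1],(400,300)),cv2.resize(q["color"][60:270,80:360+80,::-1],(400,300))]))
q=eyes.snapshot("top")
cv2.imwrite("pics/b2.png",np.hstack([cv2.resize(q["color"][180:270,375:465,::-1],(400,400),interpolation=cv2.INTER_CUBIC),cv2.resize(cv2.imread("pics/scene0.png")[200:280,95:175],(400,400),interpolation=cv2.INTER_CUBIC)]))
E
```

```text
grasp [0.402  0.3074 0.2212] yaw -166.6 tilt 0.16 shift [ 3.6 -6.7 21.2] wz -0.552 F [-0.3  1.4 -1.9] w 13.9 t 6.3
```

View pics/w2.png

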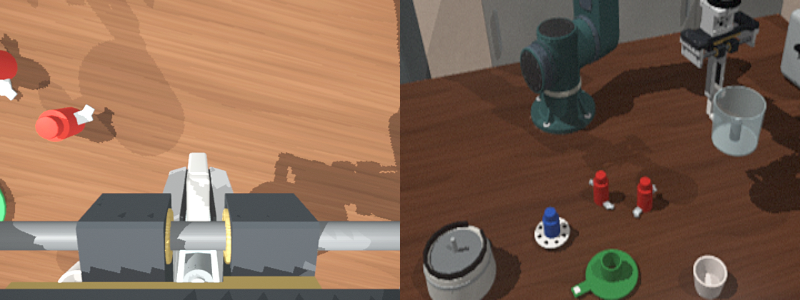

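View pics/b2.png

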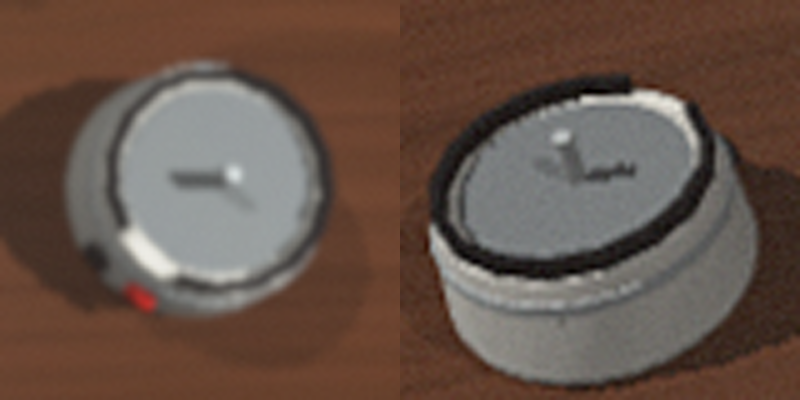

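The bowl is held and level. Next, carry it past the base to (0.56,-0.41) with the final yaw, so the wrist camera can look at the base.

Call:
{"method": "step_arm", "body": {
  "commands": [
    [[1, -20, 0, 0, 0, 0, 0], [1, -40, 0, 0, 0, 0, 0], [1, -55, 0, 0, 0, 0, 0], [1, -55, 0, 0, 0, 0, 0], [1, -55, 0, 0, 0, 0, 0], [1, -55, 0, 0, 0, 0, 0], [1, -55, 0, 0, 0, 0, 0], [1, -55, 0, 0, 0, 0, 0], [1, -55, 0, 0, 0, 0, 0], [1, -55, 0, 0, 0, 0, 0], [1, -55, 0, 0, 0, 0, 0], [1, -55, 0, 0, 0, 0, 0], [0, -55, 0, 0, 0, 0, 0], [0, -40, 0, 0, 0, 0, 0], [0, -29, 0, 0, 0, 0, 0], [0, 0, 0, 0, 0, 0, 0]]
  ]
}}

```text
time: 8.32
tool_pos: [0.5604, -0.4114, 0.3998]
ee_rot: [3.139, -0.003, -2.911]
wrist_force: [-0.5, 0.2, -2.3]
width: 0.0135
finger_force: 30.0
```

Call:
{"method": "step_arm", "body": {
  "commands": [
    [[0, 0, 0, 0, 0, 0.1, 0], [0, 0, 0, 0, 0, 0.15, 0], [0, 0, 0, 0, 0, 0.16, 0], [0, 0, 0, 0, 0, 0.16, 0], [0, 0, 0, 0, 0, 0.16, 0], [0, 0, 0, 0, 0, 0.15, 0], [0, 0, 0, 0, 0, 0.1, 0], [0, 0, 0, 0, 0, 0.04, 0], [0, 0, 0, 0, 0, 0, 0], [0, 0, 0, 0, 0, 0, 0]]
  ]
}}

```text
time: 9.57
tool_pos: [0.5606, -0.4085, 0.4024]
ee_rot: [3.141, -0.001, 2.356]
wrist_force: [0.7, -0.2, -1.5]
width: 0.0138
finger_force: 30.0
```

```bash
python3 - <<'E'
from h import *
p=wrist();save(p,"w3.png");go(.56,-.41,.2,135)
best(p,"base",0,2)
E
```

```text
grasp [ 0.5606 -0.4085  0.2225] yaw 135.0 tilt 0.04 shift [-0.6 -1.4 22.5] wz -0.0 F [-0.3 -0.3 -2.4] w 13.9 t 9.6
base 0.59 [277.8  87.1] [ 0.494  -0.3394  0.    ]
```

View pics/w3.png

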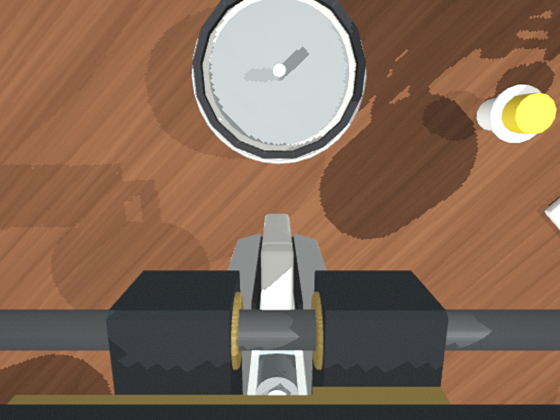

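The spindle tip is at (279,71) in the wrist view, but the gap is cut off at the top. I'll back off 45 mm to see it.

Call:
{"method": "step_arm", "body": {
  "commands": [
    [[-20, 0, 0, 0, 0, 0, 0], [-25, 0, 0, 0, 0, 0, 0], [0, 0, 0, 0, 0, 0, 0], [0, 0, 0, 0, 0, 0, 0]]
  ]
}}

```text
time: 10.18
tool_pos: [0.5921, -0.4407, 0.4024]
ee_rot: [3.141, -0.001, 2.355]
wrist_force: [-0.0, 0.8, -1.9]
width: 0.0138
finger_force: 30.0
```

```bash
python3 - <<'E'
from h import *
p=wrist();go(.56,-.41,.2,135)
cv2.imwrite("pics/w4.png",cv2.resize(p["color"][0:220,150:410,::-1],None,fx=2.5,fy=2.5,interpolation=cv2.INTER_CUBIC))
E
```

```text
grasp [ 0.5919 -0.4404  0.2228] yaw 134.9 tilt 0.04 shift [44.1 -1.1 22.8] wz -0.001 F [ 0.  -0.3 -2.1] w 13.9 t 10.2
```

View pics/w4.png

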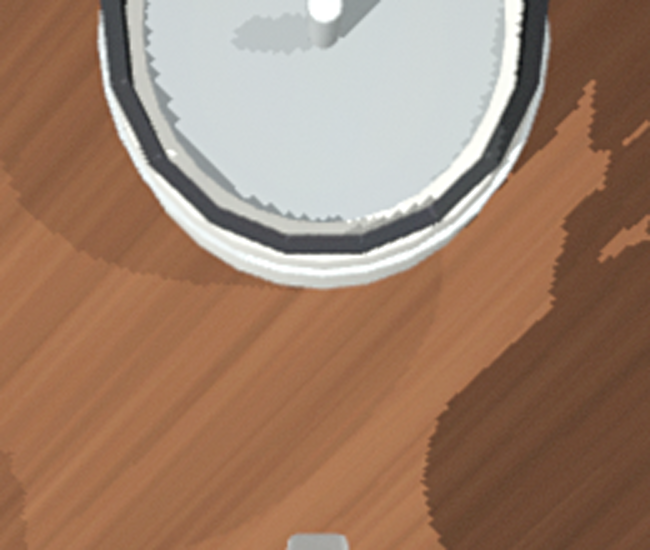

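Wrong way: the base has to come closer to the hand. I'll move forward 75 mm.

Call:
{"method": "step_arm", "body": {
  "commands": [
    [[20, 0, 0, 0, 0, 0, 0], [35, 0, 0, 0, 0, 0, 0], [20, 0, 0, 0, 0, 0, 0], [0, 0, 0, 0, 0, 0, 0], [0, 0, 0, 0, 0, 0, 0]]
  ]
}}

```text
time: 10.85
tool_pos: [0.5394, -0.3878, 0.4033]
ee_rot: [3.141, 0.001, 2.355]
wrist_force: [-0.2, -0.7, -2.2]
width: 0.0137
finger_force: 30.0
```

```bash
python3 - <<'E'
from h import *
p=wrist();go(.56,-.41,.2,135)
cv2.imwrite("pics/w5.png",cv2.resize(p["color"][0:240,150:410,::-1],None,fx=2.5,fy=2.5,interpolation=cv2.INTER_CUBIC))
E
```

```text
grasp [ 0.5397 -0.3882  0.2229] yaw 134.9 tilt 0.05 shift [-29.8  -1.   22.9] wz -0.001 F [ 0.6  0.8 -2.3] w 13.7 t 10.9
```

View pics/w5.png

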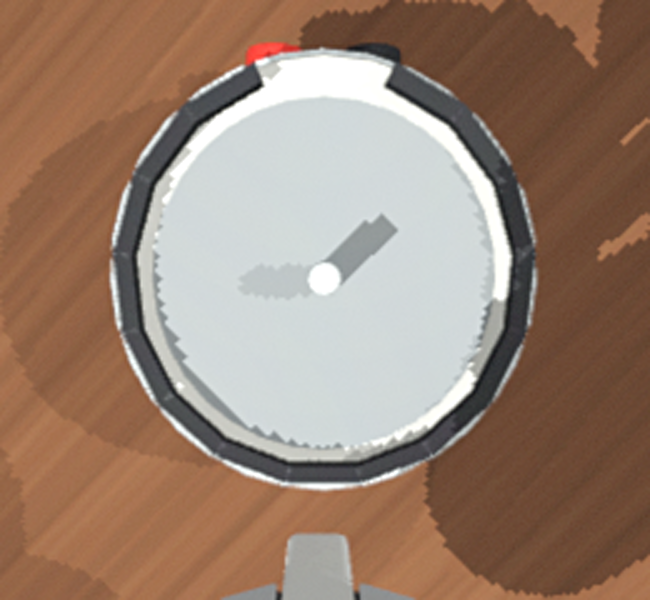

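The gap ends in the crop are at about (262,87)/(255,65) on the left and (388,88)/(396,66) on the right, with the spindle tip at (324,278). The gap therefore lies straight along tool +x.

```bash
python3 - <<'E'
from h import *
p=wrist()
f=lambda x,y,z:at(p,(150+x/2.5,y/2.5),z)
s=f(324,278,.1);L=(f(262,87,.08)+f(255,65,.08))/2;R=(f(388,88,.08)+f(396,66,.08))/2
g=(L+R)/2;print(s,L,R,"gapw",np.hypot(*(L-R)[:2]),"r",np.hypot(*(g-s)[:2]))
l=f(112,262,.08);r=f(535,262,.08);print("collar centre?",(l+r)/2,np.hypot(*(l-r)[:2]), f(324,484,.08))
d=(g-s)[:2];a=np.degrees(np.arctan2(d[1],d[0]));print("gap dir",a, np.degrees(np.arctan2(*(R-L)[1::-1])))
u=d/np.hypot(*d);t=s[:2]+u*.088;print(t)
go(*t,.2,a)
o=robot.get_obs();print(o["wrist_torque"])
E
```

```text
[ 0.4914 -0.3363  0.1   ] [ 0.43565 -0.30805  0.08   ] [ 0.46435 -0.27985  0.08   ] gapw 0.04023592921755385 r 0.05922400273537748
collar centre? [ 0.48775 -0.33255  0.08   ] 0.13321959315355983 [ 0.5383 -0.3829  0.08  ]
gap dir 134.35010559795865 44.49653510688332
[ 0.4298844  -0.27337281]
grasp [ 0.5397 -0.3883  0.2225] yaw 134.9 tilt 0.02 shift [158.9   3.4  22.5] wz 0.01 F [ 0.  -0.  -2.5] w 13.7 t 10.9
[0.15741727 0.12091619 0.0473537 ]
```

Call:
{"method": "step_arm", "body": {
  "commands": [
    [[20, 0.4, 0, 0, 0, 0.01, 0], [35, 0.8, 0, 0, 0, 0, 0], [40, 0.8, 0, 0, 0, 0, 0], [39, 0.8, 0, 0, 0, 0, 0], [25, 0.6, 0, 0, 0, 0, 0], [0, 0, 0, 0, 0, 0, 0], [0, 0, 20, 0, 0, 0, 0], [0, 0, 20, 0, 0, 0, 0], [0, 0, 10, 0, 0, 0, 0], [0, 0, 10, 0, 0, 0, 0], [0, 0, 5, 0, 0, 0, 0], [0, 0, 5, 0, 0, 0, 0], [0, 0, 0, 0, 0, 0, 0], [0, 0, 0, 0, 0, 0, 0]]
  ]
}}

```text
time: 12.7
tool_pos: [0.4306, -0.272, 0.3331]
ee_rot: [3.141, 0.001, 2.345]
wrist_force: [-0.1, -0.8, -2.1]
width: 0.014
finger_force: 30.0
```

```bash
python3 - <<'E'
from h import *
go(.4299,-.2734,.132,134.4)
q=eyes.snapshot("scene");t=eyes.snapshot("top")
cv2.imwrite("pics/s6.png",np.hstack([cv2.resize(q["color"][150:280,70:200,::-1],(400,400),interpolation=cv2.INTER_CUBIC),cv2.resize(t["color"][180:280,365:465,::-1],(400,400),interpolation=cv2.INTER_CUBIC)]))
E
```

```text
grasp [ 0.4307 -0.2721  0.1531] yaw 134.3 tilt 0.05 shift [-0.4 -1.6 21.1] wz -0.001 F [-0.1 -0.8 -2.1] w 14.0 t 12.7
```

View pics/s6.png

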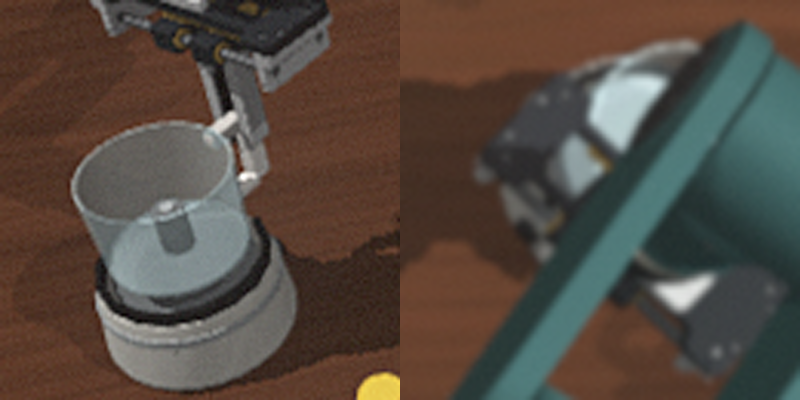

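The bowl hovers centred over the collar and level, with the handle at the gap. Next, lower it slowly.

Call:
{"method": "step_arm", "body": {
  "commands": [
    [[0, -1.5, 6, 0, 0, 0, 0], [0, 0, 5, 0, 0, 0, 0], [0, 0, 4, 0, 0, 0, 0], [0, 0, 2, 0, 0, 0, 0], [0, 0, 2, 0, 0, 0, 0], [0, 0, 0, 0, 0, 0, 0], [0, 0, 0, 0, 0, 0, 0]]
  ]
}}

```text
time: 13.68
tool_pos: [0.4295, -0.273, 0.3138]
ee_rot: [3.141, 0.0, 2.345]
wrist_force: [-0.6, 0.6, -2.2]
width: 0.0142
finger_force: 30.0
```

Call:
{"method": "step_arm", "body": {
  "commands": [
    [[0, 0, 1, 0, 0, 0, 0], [0, 0, 1, 0, 0, 0, 0], [0, 0, 0, 0, 0, 0, 0], [0, 0, 0, 0, 0, 0, 0]]
  ]
}}

```text
time: 14.18
tool_pos: [0.4294, -0.2729, 0.3127]
ee_rot: [3.141, 0.001, 2.345]
wrist_force: [-2.7, 2.9, 5.5]
width: 0.0143
finger_force: 30.0
```

```bash
python3 - <<'E'
from h import *
go(.4299,-.2734,.132,134.4)
q=eyes.snapshot("scene")
cv2.imwrite("pics/s7.png",cv2.resize(q["color"][150:280,70:200,::-1],(500,500),interpolation=cv2.INTER_CUBIC))
E
```

```text
grasp [ 0.4296 -0.273   0.1327] yaw 134.4 tilt 0.05 shift [-0.6 -0.1  0.7] wz -0.001 F [-2.7  2.9  5.5] w 14.3 t 14.2
```

View pics/s7.png

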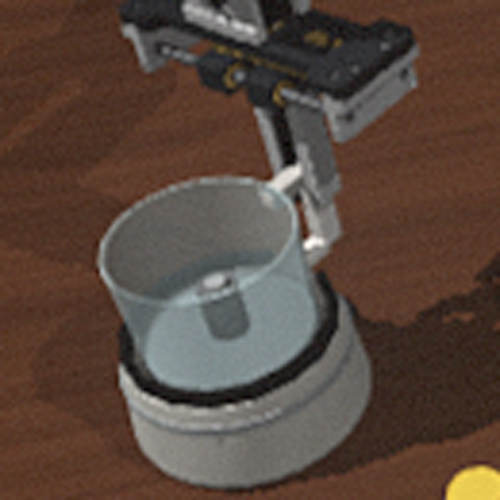

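The grasp height matches home and the contact force is light. Release, rise, and check the bowl from above.

Call:
{"method": "step_arm", "body": {
  "commands": [
    [[0, 0, 0, 0, 0, 0, 50], [0, 0, 0, 0, 0, 0, 50], [0, 0, 0, 0, 0, 0, 50], [0, 0, 0, 0, 0, 0, 50], [0, 0, -15, 0, 0, 0, 50], [0, 0, -40, 0, 0, 0, 50], [0, 0, -50, 0, 0, 0, 94], [-35, 0, -45, 0, 0, 0, 94], [0, 0, 0, 0, 0, 0, 94], [0, 0, 0, 0, 0, 0, 94], [0, 0, 0, 0, 0, 0, 94]]
  ]
}}

```text
time: 15.6
tool_pos: [0.4535, -0.2976, 0.4598]
ee_rot: [-3.141, -0.004, 2.345]
wrist_force: [1.1, 0.2, -0.2]
width: 0.0928
finger_force: 0.0
```

```bash
python3 - <<'E'
from h import *
p=wrist();go(.43,.12,.2,134.4);save(p,"w8.png")
best(p,"bowl",.07);best(p,"bowl_handle",.144)
E
```

```text
grasp [ 0.453  -0.2972  0.2799] yaw 134.4 tilt 0.2 shift [314.1 275.2  80.9] wz -0.001 F [-0.  -0.  -0.5] w 93.8 t 15.7
bowl 0.68 [273.4 237. ] [ 0.4885 -0.3381  0.07  ]
```

View pics/w8.png

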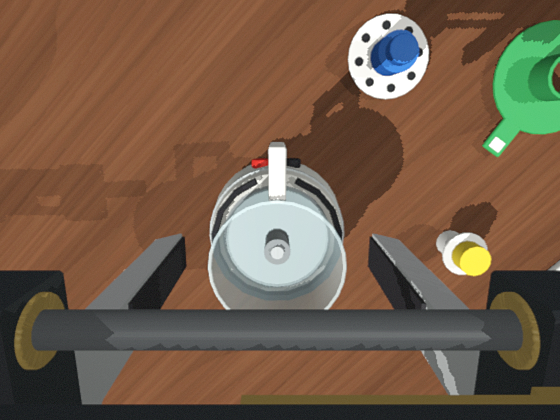

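The bowl is home, with the handle (277,143–195) through the gap above the buttons and the tube top at (277,251). Next comes red blade A.

Call:
{"method": "step_arm", "body": {
  "commands": [
    [[20, 15, 0, 0, 0, 0, 94], [39, 30, 0, 0, 0, 0, 94], [40, 31, 0, 0, 0, 0, 94], [40, 31, 0, 0, 0, 0, 94], [40, 31, 0, 0, 0, 0, 94], [40, 31, 0, 0, 0, 0, 94], [40, 31, 0, 0, 0, 0, 94], [40, 31, 0, 0, 0, 0, 94], [36, 28, 0, 0, 0, 0, 94], [20, 16, 40, 0, 0, 0, 94], [0, 0, 40, 0, 0, 0, 94], [0, 0, 0, 0, 0, 0, 94], [0, 0, 0, 0, 0, 0, 94], [0, 0, 0, 0, 0, 0, 94]]
  ]
}}

```text
time: 17.5
tool_pos: [0.4027, 0.148, 0.3841]
ee_rot: [3.138, 0.002, 2.344]
wrist_force: [0.0, -0.2, 0.0]
width: 0.0942
finger_force: 0.0
```

```bash
cat >> h.py <<'E'
def blobs(p,h0,h1,smin=150,vmin=70,amin=60):
    h=cv2.cvtColor(p["color"],cv2.COLOR_RGB2HSV);m=cv2.inRange(h,(h0,smin,vmin),(h1,255,255))
    n,l,s,c=cv2.connectedComponentsWithStats(m);return [(s[i],c[i].round(1),l==i) for i in range(1,n) if s[i,4]>amin]
E
python3 - <<'E'
from h import *
# tube top from the saved picture w8 with its pose
p=wrist();W=dict(p)
q=dict(p);R=Rt.from_euler("xyz",[-3.141,-.002,2.345]).as_matrix();T=np.eye(4);T[:3,:3]=R;T[:3,3]=[.453,-.2972,.4599]
M=T@np.array(p["tool_from_camera"]);q["eye"]=M[:3,3];q["rotation"]=M[:3,:3]
print("tube",at(q,(277.5,251),.111),"handle end",at(q,(277.5,143),.144),"yellow",at(q,(471,259),.066))
go(.427,.122,.072,134.4)
for s,c,m in blobs(p,0,8):print("red",s,c,at(p,c,.06))
best(p,"blade",0,3)
for r in models.masks_of(p,"blade")[:2]:print(r["confidence"],np.round(r["xy"]),r["mask"].sum())
save(p,"w9.png")
E
```

```text
tube [ 0.4917 -0.3357  0.111 ] handle end [ 0.4204 -0.2627  0.144 ] yellow [ 0.658  -0.2093  0.066 ]
grasp [0.4034 0.1481 0.2039] yaw 134.3 tilt 0.23 shift [-34.9  -1.8 131.9] wz -0.002 F [-0.1  0.2 -0.5] w 94.1 t 17.6
red [ 257  200   46   56 1827] [279.6 228.6] [0.4241 0.1317 0.06  ]
red [184 237   9  29 144] [187.1 250. ] [0.3802 0.0621 0.06  ]
blade 0.83 [281.2 217.6] [0.4305 0.1286 0.    ]
blade 0.77 [172.6 253.8] [0.3768 0.0222 0.    ]
0.85 [283. 226.] 2535
0.36 [144. 382.] 2578
```

View pics/w9.png

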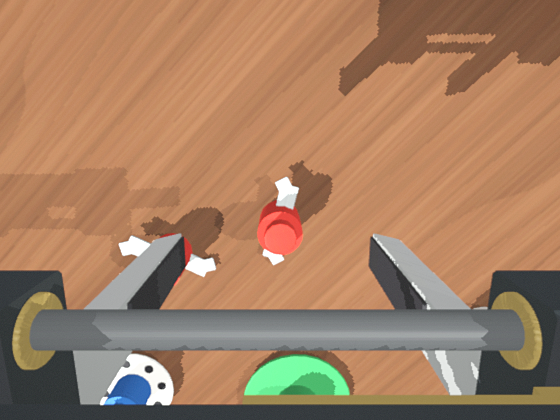

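The blade meant is at (281,237) knob top, with B at the left behind the finger. Next, the knob's position.

```bash
python3 - <<'E'
from h import *
p=wrist();x=at(p,(280.8,237.5),.066);print(x);go(x[0],x[1],.072,134.3)
E
```

```text
[0.4283 0.128  0.066 ]
grasp [0.403  0.148  0.2028] yaw 134.3 tilt 0.11 shift [-31.8   3.9 130.8] wz 0.0 F [ 0.7 -0.2 -0. ] w 93.9 t 17.7
```

Call:
{"method": "step_arm", "body": {
  "commands": [
    [[-32, 4, 0, 0, 0, 0, 56], [0, 0, 30, 0, 0, 0, 56], [0, 0, 40, 0, 0, 0, 56], [0, 0, 40, 0, 0, 0, 56], [0, 0, 15, 0, 0, 0, 56], [0, 0, 6, 0, 0, 0, 56], [0, 0, 0, 0, 0, 0, 56], [0, 0, 0, 0, 0, 0, 0], [0, 0, 0, 0, 0, 0, 0], [0, 0, 0, 0, 0, 0, 0], [0, 0, 0, 0, 0, 0, 0], [0, 0, 0, 0, 0, 0, 0], [0, 0, 0, 0, 0, 0, 0]]
  ]
}}

```text
time: 19.32
tool_pos: [0.4278, 0.128, 0.2511]
ee_rot: [3.141, 0.0, 2.345]
wrist_force: [0.4, 0.7, 2.4]
width: 0.0272
finger_force: 30.0
```

```bash
python3 - <<'E'
from h import *
go(.4917,-.3357,.072,134.3)
E
```

```text
grasp [0.428  0.1281 0.0711] yaw 134.3 tilt 0.05 shift [-376.2 -278.6   -1. ] wz 0.001 F [0.4 0.7 2.4] w 27.2 t 19.3
```

Call:
{"method": "step_arm", "body": {
  "commands": [
    [[0, 0, -10, 0, 0, 0, 0], [0, 0, -40, 0, 0, 0, 0], [0, 0, -50, 0, 0, 0, 0], [0, 0, -50, 0, 0, 0, 0], [-20, -15, -40, 0, 0, 0, 0], [-40, -30, 0, 0, 0, 0, 0], [-44, -33, 0, 0, 0, 0, 0], [-44, -33, 0, 0, 0, 0, 0], [-44, -33, 0, 0, 0, 0, 0], [-44, -33, 0, 0, 0, 0, 0], [-44, -33, 0, 0, 0, 0, 0], [-44, -33, 0, 0, 0, 0, 0], [-32, -21, 0, 0, 0, 0, 0], [-20, -14.5, 0, 0, 0, 0, 0], [0, 0, 0, 0, 0, 0, 0], [0, 0, 0, 0, 0, 0, 0], [0, 0, 0, 0, 0, 0, 0]]
  ]
}}

```text
time: 21.45
tool_pos: [0.4913, -0.3344, 0.4411]
ee_rot: [3.141, 0.0, 2.346]
wrist_force: [-0.7, 0.3, 0.3]
width: 0.027
finger_force: 30.0
```

```bash
python3 - <<'E'
from h import *
go(.4917,-.3357,.145,134.3)
q=eyes.snapshot("scene");t=eyes.snapshot("top")
for p in(q,t):
    for s,c,m in blobs(p,0,8,170,60,20):print(s,c,at(p,c,.21))
print(proj(q,(.4917,-.3357,.22)),proj(t,(.4917,-.3357,.22)))
E
```

```text
grasp [ 0.4914 -0.3344  0.2611] yaw 134.4 tilt 0.03 shift [ -1.1  -0.8 116.1] wz 0.002 F [-0.7  0.3  0.3] w 27.0 t 21.4
[101 172  25  31 401] [112.3 188.5] [ 0.4795 -0.3394  0.21  ]
[254 179  14  26 292] [260.3 191.1] [ 0.5903 -0.0273  0.21  ]
[434 208   7   6  25] [437.1 210.3] [ 0.4954 -0.3277  0.21  ]
[279 261  17  16 193] [287.  268.4] [0.3687 0.027  0.21  ]
[112.8 187.9] [442.1 211.1]
```

Call:
{"method": "step_arm", "body": {
  "commands": [
    [[-1, -0.8, 20, 0, 0, 0, 0], [0, 0, 25, 0, 0, 0, 0], [0, 0, 15, 0, 0, 0, 0], [0, 0, 8, 0, 0, 0, 0], [0, 0, 5, 0, 0, 0, 0], [0, 0, 5, 0, 0, 0, 0], [0, 0, 5, 0, 0, 0, 0], [0, 0, 5, 0, 0, 0, 0], [0, 0, 0, 0, 0, 0, 0], [0, 0, 0, 0, 0, 0, 0]]
  ]
}}

```text
time: 22.8
tool_pos: [0.4915, -0.3368, 0.3524]
ee_rot: [3.141, -0.0, 2.345]
wrist_force: [1.1, 1.4, -0.7]
width: 0.0266
finger_force: 30.0
```

The blade is below the tube top with no resistance. Continue.

Call:
{"method": "step_arm", "body": {
  "commands": [
    [[0, 0, 6, 0, 0, 0, 0], [0, 0, 6, 0, 0, 0, 0], [0, 0, 6, 0, 0, 0, 0], [0, 0, 4, 0, 0, 0, 0], [0, 0, 2, 0, 0, 0, 0], [0, 0, 0, 0, 0, 0, 0], [0, 0, 0, 0, 0, 0, 0]]
  ]
}}

```text
time: 23.68
tool_pos: [0.4914, -0.3368, 0.3284]
ee_rot: [-3.142, -0.001, 2.345]
wrist_force: [-1.1, 0.5, -1.6]
width: 0.0269
finger_force: 30.0
```

Call:
{"method": "step_arm", "body": {
  "commands": [
    [[0, 0, 2, 0, 0, 0, 0], [0, 0, 1, 0, 0, 0, 0], [0, 0, 0, 0, 0, 0, 0], [0, 0, 0, 0, 0, 0, 0]]
  ]
}}

```text
time: 24.18
tool_pos: [0.4915, -0.3368, 0.3258]
ee_rot: [3.141, 0.0, 2.345]
wrist_force: [1.9, 1.3, 0.5]
width: 0.0271
finger_force: 30.0
```

Call:
{"method": "step_arm", "body": {
  "commands": [
    [[0, 0, 0, 0, 0, 0, 46], [0, 0, 0, 0, 0, 0, 46], [0, 0, 0, 0, 0, 0, 46], [0, 0, -10, 0, 0, 0, 46], [0, 0, -30, 0, 0, 0, 46], [20, 0, -40, 0, 0, 0, 80], [37, 0, -50, 0, 0, 0, 94], [0, 0, 0, 0, 0, 0, 94], [0, 0, 0, 0, 0, 0, 94], [0, 0, 0, 0, 0, 0, 94]]
  ]
}}

```text
time: 25.42
tool_pos: [0.4519, -0.2965, 0.4535]
ee_rot: [-3.141, -0.004, 2.345]
wrist_force: [-0.3, -0.1, -0.8]
width: 0.0921
finger_force: 0.0
```

```bash
python3 - <<'E'
from h import *
p=wrist();save(p,"w10.png")
for s,c,m in blobs(p,0,8):
    print("red",s,c,at(p,c,.13))
    v=p["color"].astype(int);mm=m&(v[...,0]>0)
best(p,"blade",.074,2);best(p,"bowl",.07);best(p,"bowl_handle",.144)
print("expect knob top",proj(p,(.4917,-.3357,.140)),"shoulder",proj(p,(.4917,-.3357,.124)))
go(.59,-.005,.2,134.3)
q=eyes.snapshot("scene");
for s,c,m in blobs(q,0,8,170,60,20):print("scene",s,c,proj(q,(.4917,-.3357,.125)))
t=eyes.snapshot("top")
for s,c,m in blobs(t,55,80,120,50,200):print("lid top",s,c,at(t,c,.01))
best(t,"lid_tab",.012);best(q,"lid_tab",.012)
E
```

```text
red [251 160  17  11 147] [259.  164.6] [ 0.4206 -0.2849  0.13  ]
red [ 256  229   43   56 1818] [277.  258.1] [ 0.4879 -0.3328  0.13  ]
bowl_handle 0.72 [279.4 162.3] [ 0.4301 -0.2709  0.144 ]
expect knob top [277.9 267.7] shoulder [277.8 260.7]
grasp [ 0.4515 -0.2961  0.2741] yaw 134.3 tilt 0.16 shift [111.2 302.5  74.3] wz 0.001 F [-0.7 -0.3  0.5] w 94.4 t 25.6
scene [254 179  14  26 287] [260.3 191.2] [123.9 219.7]
scene [115 212  18  15 171] [123.  219.3] [123.9 219.7]
lid top [ 276  170   50   42 1298] [298.1 190.4] [ 0.5898 -0.0142  0.01  ]
lid_tab 0.76 [327.8 182.9] [ 0.6089 -0.097   0.012 ]
lid_tab 0.95 [234.1 262.8] [ 0.6008 -0.1045  0.012 ]
```

The blade is down: the scene shows red at (123,219), predicted (124,220). Next, over the lid.

Call:
{"method": "step_arm", "body": {
  "commands": [
    [[10, 20, 0, 0, 0, 0, 94], [20, 42, 0, 0, 0, 0, 94], [24, 50, 0, 0, 0, 0, 94], [24, 50, 0, 0, 0, 0, 94], [24, 50, 0, 0, 0, 0, 94], [22, 44, 0, 0, 0, 0, 94], [15, 30, 0, 0, 0, 0, 94], [7, 16, 0, 0, 0, 0, 94], [0, 0, 0, 0, 0, 0, 94], [0, 0, 0, 0, 0, 0, 94], [0, 0, 0, 0, 0, 0, 94]]
  ]
}}

```text
time: 27.2
tool_pos: [0.5653, 0.0182, 0.4558]
ee_rot: [-3.142, 0.0, 2.343]
wrist_force: [0.8, 0.1, 0.1]
width: 0.094
finger_force: 0.0
```

```bash
cat >> h.py <<'E'
from scipy.optimize import minimize
def lidmask(p,x,y,yaw,z0=0,tab=True):
    m=np.zeros((420,560),np.uint8);t=np.linspace(0,2*np.pi,60)
    def hull(P):
        P=np.array([proj(p,q) for q in P]);cv2.fillConvexPoly(m,cv2.convexHull((P*16).astype(np.int32)),1,shift=4)
    for r,a,b in((60,7,12),(24,12,44)):
        hull([(x+r*1e-3*np.cos(k),y+r*1e-3*np.sin(k),z0+h*1e-3) for h in(a,b) for k in t])
    c,s=np.cos(yaw),np.sin(yaw)
    if tab: hull([(x+(c*u-s*v)*1e-3,y+(s*u+c*v)*1e-3,z0+h*1e-3) for u in(-50,-96) for v in(-12,12) for h in(7,12)])
    return m>0
def fitlid(p,x,y,yaw,z0=0):
    h=cv2.cvtColor(p["color"],cv2.COLOR_RGB2HSV);g=(cv2.inRange(h,(50,90,40),(90,255,255))>0)
    g=cv2.morphologyEx(g.astype(np.uint8),cv2.MORPH_CLOSE,np.ones((25,25)))>0
    lim=np.ones_like(g);lim[300:]=False
    f=lambda v:-((lidmask(p,v[0],v[1],v[2],z0)&g&lim).sum())/((lidmask(p,v[0],v[1],v[2],z0)|g)&lim).sum()
    r=minimize(f,[x,y,yaw],method="Nelder-Mead",options=dict(initial_simplex=[[x,y,yaw],[x+.01,y,yaw],[x,y+.01,yaw],[x,y,yaw+.15]],xatol=1e-4,fatol=1e-4,maxiter=150))
    return r.x[:2].round(4),np.degrees(r.x[2]).round(1),round(-r.fun,3)
E
python3 - <<'E'
from h import *
p=wrist();save(p,"w11.png")
x=fitlid(p,.59,-.01,np.radians(100));print(x)
best(p,"lid",0);best(p,"lid_tab",.012)
go(*x[0],.039,134.3)
for s,c,m in blobs(p,50,90,90,40):print(s,c)
print([proj(p,(*x[0],.044)),proj(p,(*x[0],0))])
E
```

```text
(array([ 0.5906, -0.0108]), np.float64(99.2), np.float64(0.965))
lid 0.87 [275.3 203.3] [ 0.5881 -0.0072  0.    ]
grasp [0.5654 0.0186 0.2758] yaw 134.3 tilt 0.01 shift [-38.6  -2.5 236.8] wz -0.001 F [-0.7 -0.3  0.3] w 94.4 t 27.4
[ 224  158  102  118 7647] [273. 209.]
[array([274.5, 216.2]), array([274.7, 206.8])]
```

The lid fit gives (0.5906,-0.0108), yaw 99.2° (IoU 0.965), and its tab direction agrees with the top view. Grip the chute.

Call:
{"method": "step_arm", "body": {
  "commands": [
    [[-38.5, -2.5, 0, 0, 0, 0, 80], [0, 0, 40, 0, 0, 0, 80], [0, 0, 55, 0, 0, 0, 80], [0, 0, 55, 0, 0, 0, 80], [0, 0, 45, 0, 0, 0, 80], [0, 0, 25, 0, 0, 0, 80], [0, 0, 15, 0, 0, 0, 80], [0, 0, 0, 0, 0, 0, 80], [0, 0, 0, 0, 0, 0, 0], [0, 0, 0, 0, 0, 0, 0], [0, 0, 0, 0, 0, 0, 0], [0, 0, 0, 0, 0, 0, 0], [0, 0, 0, 0, 0, 0, 0], [0, 0, 0, 0, 0, 0, 0]]
  ]
}}

```text
time: 29.1
tool_pos: [0.5909, -0.0099, 0.2215]
ee_rot: [3.141, 0.001, 2.345]
wrist_force: [-1.7, -0.8, 5.1]
width: 0.0497
finger_force: 30.0
```

```bash
python3 - <<'E'
from h import *
go(.4917,-.3357,.25,134.3)
E
```

```text
grasp [ 0.5912 -0.01    0.0415] yaw 134.4 tilt 0.08 shift [-163.6 -298.7 -208.5] wz 0.001 F [-1.7 -0.8  5.1] w 49.7 t 29.1
```

Call:
{"method": "step_arm", "body": {
  "commands": [
    [[0, 0, -5, 0, 0, 0, 0], [0, 0, -20, 0, 0, 0, 0], [0, 0, -40, 0, 0, 0, 0], [0, 0, -50, 0, 0, 0, 0], [0, 0, -50, 0, 0, 0, 0], [0, 0, -35, 0, 0, 0, 0], [-10, -19, 0, 0, 0, 0, 0], [-20, -37, 0, 0, 0, 0, 0], [-25, -46, 0, 0, 0, 0, 0], [-25, -46, 0, 0, 0, 0, 0], [-25, -46, 0, 0, 0, 0, 0], [-25, -45, 0, 0, 0, 0, 0], [-20, -36, 0, 0, 0, 0, 0], [-13.5, -24, 0, 0, 0, 0, 0], [0, 0, 0, 0, 0, 0, 0], [0, 0, 0, 0, 0, 0, 0]]
  ]
}}

```text
time: 31.1
tool_pos: [0.4907, -0.3359, 0.4184]
ee_rot: [3.141, -0.004, 2.344]
wrist_force: [0.7, 0.0, -0.8]
width: 0.0495
finger_force: 30.0
```

Call:
{"method": "step_arm", "body": {
  "commands": [
    [[0, 0, 0, 0, 0, 0.08, 0], [0, 0, 0, 0, 0, 0.14, 0], [0, 0, 0, 0, 0, 0.16, 0], [0, 0, 0, 0, 0, 0.16, 0], [0, 0, 0, 0, 0, 0.16, 0], [0, 0, 0, 0, 0, 0.16, 0], [0, 0, 0, 0, 0, 0.16, 0], [0, 0, 0, 0, 0, 0.16, 0], [0, 0, 0, 0, 0, 0.16, 0], [0, 0, 0, 0, 0, 0.16, 0], [0, 0, 0, 0, 0, 0.16, 0], [0, 0, 0, 0, 0, 0.16, 0], [0, 0, 0, 0, 0, 0.16, 0], [0, 0, 0, 0, 0, 0.16, 0], [0, 0, 0, 0, 0, 0.16, 0], [0, 0, 0, 0, 0, 0.14, 0], [0, 0, 0, 0, 0, 0.089, 0], [0, 0, 0, 0, 0, 0, 0], [0, 0, 0, 0, 0, 0, 0]]
  ]
}}

```text
time: 33.48
tool_pos: [0.4913, -0.3351, 0.4203]
ee_rot: [-3.141, 0.0, -0.182]
wrist_force: [0.2, -0.6, -0.8]
width: 0.0494
finger_force: 30.0
```

```bash
python3 - <<'E'
from h import *
go(.4917,-.3357,.255,-10.6)
q=eyes.snapshot("scene");t=eyes.snapshot("top")
best(q,"lid_tab",.214);best(t,"lid_tab",.214)
for p in (q,t):
    print(fitlid(p,.4917,-.3357,np.radians(-45.7),.2035))
best(q,"bowl_handle",.144)
save(q,"s12.png")
cv2.imwrite("pics/c12.png",np.hstack([cv2.resize(q["color"][130:280,60:210,::-1],(400,400),interpolation=cv2.INTER_CUBIC),cv2.resize(t["color"][150:290,345:485,::-1],(400,400),interpolation=cv2.INTER_CUBIC)]))
E
```

```text
grasp [ 0.4912 -0.335   0.2403] yaw -10.4 tilt 0.03 shift [  0.6   0.6 -14.7] wz 0.003 F [ 0.2 -0.6 -0.8] w 49.4 t 33.5
lid_tab 0.62 [139.2 166.6] [ 0.4168 -0.2772  0.214 ]
lid_tab 0.84 [417.  238.1] [ 0.4309 -0.2749  0.214 ]
(array([ 0.4941, -0.3319]), np.float64(-47.2), np.float64(0.093))
(array([ 0.4318, -0.3323]), np.float64(-11.1), np.float64(0.194))
bowl_handle 0.67 [145.4 192.5] [ 0.4277 -0.2786  0.144 ]
```

The tab point comes out at (0.431,-0.275); expected (0.430,-0.273) over the handle. Lower the lid.

Call:
{"method": "step_arm", "body": {
  "commands": [
    [[0.5, 0.5, 15, 0, 0, 0, 0], [0, 0, 15, 0, 0, 0, 0], [0, 0, 8, 0, 0, 0, 0], [0, 0, 5, 0, 0, 0, 0], [0, 0, 4, 0, 0, 0, 0], [0, 0, 3, 0, 0, 0, 0], [0, 0, 3, 0, 0, 0, 0], [0, 0, 0, 0, 0, 0, 0], [0, 0, 0, 0, 0, 0, 0]]
  ]
}}

```text
time: 34.85
tool_pos: [0.4915, -0.3364, 0.3678]
ee_rot: [3.141, -0.0, -0.184]
wrist_force: [-0.0, -0.2, -0.7]
width: 0.0496
finger_force: 30.0
```

Call:
{"method": "step_arm", "body": {
  "commands": [
    [[0, 0, 1, 0, 0, 0, 0], [0, 0, 1, 0, 0, 0, 0], [0, 0, 1, 0, 0, 0, 0], [0, 0, 0, 0, 0, 0, 0], [0, 0, 0, 0, 0, 0, 0]]
  ]
}}

```text
time: 35.48
tool_pos: [0.4915, -0.3364, 0.3647]
ee_rot: [-3.142, -0.0, -0.184]
wrist_force: [0.0, -0.0, -0.7]
width: 0.0496
finger_force: 30.0
```

Call:
{"method": "step_arm", "body": {
  "commands": [
    [[0, 0, 1, 0, 0, 0, 0], [0, 0, 0.5, 0, 0, 0, 0], [0, 0, 0, 0, 0, 0, 0], [0, 0, 0, 0, 0, 0, 0]]
  ]
}}

```text
time: 35.98
tool_pos: [0.4915, -0.3363, 0.3644]
ee_rot: [3.141, -0.002, -0.184]
wrist_force: [-0.6, 0.4, 5.7]
width: 0.0495
finger_force: 30.0
```

Call:
{"method": "step_arm", "body": {
  "commands": [
    [[0, 0, 0, 0, 0, 0, 72], [0, 0, 0, 0, 0, 0, 72], [0, 0, 0, 0, 0, 0, 72], [0, 0, -10, 0, 0, 0, 72], [0, 0, -30, 0, 0, 0, 72], [0, 0, -40, 0, 0, 0, 72], [20, 0, -40, 0, 0, 0, 94], [15, 0, -30, 0, 0, 0, 94], [0, 0, 0, 0, 0, 0, 94], [0, 0, 0, 0, 0, 0, 94], [0, 0, 0, 0, 0, 0, 94]]
  ]
}}

```text
time: 37.35
tool_pos: [0.5256, -0.3428, 0.5111]
ee_rot: [-3.14, 0.003, -0.184]
wrist_force: [0.6, -0.4, 0.2]
width: 0.094
finger_force: 0.0
```

```bash
python3 - <<'E'
from h import *
p=wrist();save(p,"w13.png")
print(fitlid(p,.4917,-.3357,np.radians(-45.7),.143))
for z in (.140,.146,.150):print(z,fitlid(p,.4917,-.3357,np.radians(-45.7),z)[2])
best(p,"lid_tab",.155);best(p,"lid",.143)
go(.661,-.208,.0,-10.5)
q=eyes.snapshot("scene");best(q,"lid_tab",.155);best(q,"lid",.143);best(q,"pusher",0,3)
for s,c,m in blobs(q,22,33,150,90,30):print("yel scene",s,c,at(q,c,.058))
t=eyes.snapshot("top")
for s,c,m in blobs(t,22,33,150,90,30):print("yel top",s,c,at(t,c,.064))
E
```

```text
(array([ 0.492 , -0.3357]), np.float64(-44.7), np.float64(0.967))
0.14 0.976
0.146 0.956
0.15 0.941
lid_tab 0.83 [227.2 296.6] [ 0.4303 -0.2741  0.155 ]
lid 0.58 [276.4 222.9] [ 0.4923 -0.3352  0.143 ]
grasp [ 0.5253 -0.3426  0.332 ] yaw -10.6 tilt 0.12 shift [ 109.3 -156.8  332. ] wz -0.001 F [-0.3  0.3  0. ] w 93.9 t 37.5
lid_tab 0.86 [145.1 186.9] [ 0.4197 -0.2765  0.155 ]
lid 0.9 [118.4 214.8] [ 0.492  -0.3435  0.143 ]
pusher 0.95 [195.4 293.7] [ 0.6556 -0.2096  0.    ]
pusher 0.4 [138.2 256.3] [ 0.4946 -0.3315  0.    ]
yel scene [186 271  16  17 209] [193.9 279.3] [ 0.6619 -0.2056  0.058 ]
yel top [365 153  11  12 101] [370.3 158.6] [ 0.6619 -0.2077  0.064 ]
```

The lid is home and level: fit (0.492,-0.336), yaw −44.7°. Now the pusher.

Call:
{"method": "step_arm", "body": {
  "commands": [
    [[20, -22, 0, 0, 0, 0, 94], [35, -40, 0, 0, 0, 0, 94], [40, -45, 0, 0, 0, 0, 94], [35, -40, 30, 0, 0, 0, 94], [12, -10, 50, 0, 0, 0, 94], [0, 0, 30, 0, 0, 0, 94], [0, 0, 0, 0, 0, 0, 94], [0, 0, 0, 0, 0, 0, 94], [0, 0, 0, 0, 0, 0, 94]]
  ]
}}

```text
time: 38.88
tool_pos: [0.6941, -0.2148, 0.4066]
ee_rot: [3.141, -0.005, -0.185]
wrist_force: [-0.3, -0.9, -0.7]
width: 0.0943
finger_force: 0.0
```

```bash
python3 - <<'E'
from h import *
p=wrist();save(p,"w14.png")
for s,c,m in blobs(p,20,35,120,80):
    print("yel",s,c,at(p,c,.062))
    t=np.linspace(0,2*np.pi,40);lo=1e9
    def f(v):
        k=np.zeros((420,560),np.uint8);P=np.array([proj(p,(v[0]+.017*np.cos(a),v[1]+.017*np.sin(a),z)) for a in t for z in(.044,.066)])
        cv2.fillConvexPoly(k,cv2.convexHull((P*16).astype(np.int32)),1,shift=4);k=k>0;return -(k&m).sum()/(k|m).sum()
    r=minimize(f,[.661,-.208],method="Nelder-Mead",options=dict(initial_simplex=[[.661,-.208],[.668,-.208],[.661,-.2]],xatol=1e-4,fatol=1e-4));print(r.x.round(4),r.fun)
best(p,"pusher",0)
go(*r.x,.066,-10.5)
E
```

```text
yel [ 257  211   36   38 1114] [274.6 229.5] [ 0.6644 -0.2072  0.062 ]
[ 0.6621 -0.2058] -0.8528735632183908
yel [ 18 293  40  27 518] [ 36.7 303.7] [0.634  0.0301 0.062 ]
[ 0.661 -0.208] 0.0
yel [ 492  293   50   76 1587] [522.3 330.8] [ 0.5188 -0.425   0.062 ]
[ 0.661 -0.208] 0.0
yel [ 13 323   7  40 158] [ 15.9 341.4] [0.5992 0.0634 0.062 ]
[ 0.661 -0.208] 0.0
pusher 0.61 [274.4 211.5] [ 0.6661 -0.2069  0.    ]
grasp [ 0.6948 -0.215   0.2258] yaw -10.6 tilt 0.24 shift [-35.2  -0.8 159.7] wz -0.001 F [ 0.  -0.6  0.1] w 94.2 t 39.0
```

Call:
{"method": "step_arm", "body": {
  "commands": [
    [[-33.5, -2.7, 0, 0, 0, 0, 60], [0, 0, 35, 0, 0, 0, 60], [0, 0, 50, 0, 0, 0, 60], [0, 0, 40, 0, 0, 0, 60], [0, 0, 22, 0, 0, 0, 60], [0, 0, 12, 0, 0, 0, 60], [0, 0, 0, 0, 0, 0, 60], [0, 0, 0, 0, 0, 0, 0], [0, 0, 0, 0, 0, 0, 0], [0, 0, 0, 0, 0, 0, 0], [0, 0, 0, 0, 0, 0, 0], [0, 0, 0, 0, 0, 0, 0]]
  ]
}}

```text
time: 40.48
tool_pos: [0.6621, -0.2057, 0.2452]
ee_rot: [3.141, -0.002, -0.184]
wrist_force: [-0.3, 0.1, 2.9]
width: 0.0335
finger_force: 29.9
```

```bash
python3 - <<'E'
from h import *
go(.492,-.3358,.26,-10.6)
E
```

```text
grasp [ 0.6624 -0.2058  0.0652] yaw -10.6 tilt 0.1 shift [-143.3  159.  -195. ] wz 0.001 F [-0.3  0.1  2.9] w 33.5 t 40.5
```

Call:
{"method": "step_arm", "body": {
  "commands": [
    [[0, 0, -10, 0, 0, 0, 0], [0, 0, -35, 0, 0, 0, 0], [0, 0, -50, 0, 0, 0, 0], [0, 0, -50, 0, 0, 0, 0], [0, 0, -45, 0, 0, 0, 0], [0, 0, -25, 0, 0, 0, 0], [-15, 17, 0, 0, 0, 0, 0], [-33, 37, 0, 0, 0, 0, 0], [-36, 40, 0, 0, 0, 0, 0], [-33, 37, 0, 0, 0, 0, 0], [-18, 20, 0, 0, 0, 0, 0], [-8, 8, 0, 0, 0, 0, 0], [0, 0, 0, 0, 0, 0, 0], [0, 0, 0, 0, 0, 0, 0], [0, 0, 0, 0, 0, 0, 0]]
  ]
}}

```text
time: 42.35
tool_pos: [0.493, -0.3351, 0.4589]
ee_rot: [-3.141, 0.0, -0.183]
wrist_force: [0.6, 0.4, -0.9]
width: 0.0336
finger_force: 29.9
```

```bash
python3 - <<'E'
from h import *
go(.492,-.3358,.212,-10.6)
q=eyes.snapshot("scene");best(q,"pusher",.215)
for s,c,m in blobs(q,20,33,150,80,20):print("yel",s,c)
print(proj(q,(.492,-.3358,.27)), "stem bottom", proj(q,(.492,-.3358,.215)))
cv2.imwrite("pics/c15.png",cv2.resize(q["color"][120:250,60:190,::-1],(560,560),interpolation=cv2.INTER_CUBIC))
E
```

```text
grasp [ 0.493  -0.335   0.2789] yaw -10.5 tilt 0.03 shift [-0.8  1.  66.9] wz 0.002 F [ 0.6  0.4 -0.9] w 33.6 t 42.4
pusher 0.75 [113.9 187.4] [ 0.4836 -0.3347  0.215 ]
yel [ 98 161  18  17 220] [106.6 169.4]
[106.3 169.3] stem bottom [113.4 189.7]
```

Aligned: the yellow knob is seen at (106.6,169.4), predicted (106.3,169.3). Lower.

Call:
{"method": "step_arm", "body": {
  "commands": [
    [[-0.8, 0.8, 12, 0, 0, 0, 0], [0, 0, 10, 0, 0, 0, 0], [0, 0, 5, 0, 0, 0, 0], [0, 0, 5, 0, 0, 0, 0], [0, 0, 5, 0, 0, 0, 0], [0, 0, 0, 0, 0, 0, 0]]
  ]
}}

```text
time: 43.2
tool_pos: [0.4911, -0.3364, 0.4217]
ee_rot: [-3.141, 0.001, -0.184]
wrist_force: [0.5, -1.2, -0.4]
width: 0.0333
finger_force: 29.9
```

Call:
{"method": "step_arm", "body": {
  "commands": [
    [[0, 0, 8, 0, 0, 0, 0], [0, 0, 8, 0, 0, 0, 0], [0, 0, 6, 0, 0, 0, 0], [0, 0, 3, 0, 0, 0, 0], [0, 0, 2, 0, 0, 0, 0], [0, 0, 0, 0, 0, 0, 0], [0, 0, 0, 0, 0, 0, 0]]
  ]
}}

```text
time: 44.08
tool_pos: [0.4912, -0.3364, 0.3955]
ee_rot: [3.141, -0.001, -0.184]
wrist_force: [-0.7, 0.6, -0.4]
width: 0.0334
finger_force: 29.9
```

Call:
{"method": "step_arm", "body": {
  "commands": [
    [[0, 0, 1, 0, 0, 0, 0], [0, 0, 1, 0, 0, 0, 0], [0, 0, 0, 0, 0, 0, 0], [0, 0, 0, 0, 0, 0, 0]]
  ]
}}

```text
time: 44.58
tool_pos: [0.4912, -0.3364, 0.3931]
ee_rot: [-3.141, -0.0, -0.184]
wrist_force: [0.0, 0.1, -0.8]
width: 0.0337
finger_force: 29.9
```

Call:
{"method": "step_arm", "body": {
  "commands": [
    [[0, 0, 1, 0, 0, 0, 0], [0, 0, 0.7, 0, 0, 0, 0], [0, 0, 0, 0, 0, 0, 0], [0, 0, 0, 0, 0, 0, 0]]
  ]
}}

```text
time: 45.08
tool_pos: [0.4912, -0.3364, 0.392]
ee_rot: [3.141, -0.001, -0.184]
wrist_force: [-0.1, 0.2, 3.1]
width: 0.0335
finger_force: 29.9
```

Call:
{"method": "step_arm", "body": {
  "commands": [
    [[0, 0, 0, 0, 0, 0, 60], [0, 0, 0, 0, 0, 0, 60], [0, 0, 0, 0, 0, 0, 60], [0, 0, 0, 0, 0, 0, 60], [0, 0, -10, 0, 0, 0, 60], [0, 0, -30, 0, 0, 0, 60], [20, 0, -45, 0, 0, 0, 94], [15, 0, -45, 0, 0, 0, 94], [0, 0, 0, 0, 0, 0, 94], [0, 0, 0, 0, 0, 0, 94], [0, 0, 0, 0, 0, 0, 94]]
  ]
}}

```text
time: 46.45
tool_pos: [0.5255, -0.3429, 0.5193]
ee_rot: [-3.14, 0.003, -0.184]
wrist_force: [0.5, 0.2, -0.2]
width: 0.094
finger_force: 0.0
```

```bash
python3 - <<'E'
from h import *
o=robot.get_obs();p=wrist();q=eyes.snapshot("scene");print(o["tool_pos"],o["wrist_force"],o["time"])
best(p,"lid_tab",.155);best(p,"pusher",.147);best(q,"pusher",.147);best(q,"lid_tab",.155)
print("expect lid tab scene, knob",proj(q,(.492,-.3358,.205)))
for s,c,m in blobs(q,20,33,150,80,20):print("yel",s,c)
print(fitlid(p,.492,-.3357,np.radians(-45),.143))
cv2.imwrite("pics/c16.png",np.hstack([cv2.resize(q["color"][170:280,75:185,::-1],(400,400),interpolation=cv2.INTER_CUBIC),cv2.resize(p["color"][70:350,140:420,::-1],(400,400))]))
E
```

```text
[ 0.52545551 -0.34294205  0.51931454] [ 0.45449251  0.16522947 -0.15848781] 46.45
lid_tab 0.91 [224.5 293.7] [ 0.4297 -0.2701  0.155 ]
pusher 0.81 [281.1 218.4] [ 0.4946 -0.3404  0.147 ]
pusher 0.78 [122.1 211.6] [ 0.488  -0.3342  0.147 ]
lid_tab 0.87 [147.3 189.8] [ 0.4332 -0.272   0.155 ]
expect lid tab scene, knob [114.6 193.3]
yel [107 186  17  16 221] [115.  193.3]
(array([ 0.4921, -0.3358]), np.float64(-44.9), np.float64(0.777))
```

View pics/c16.png

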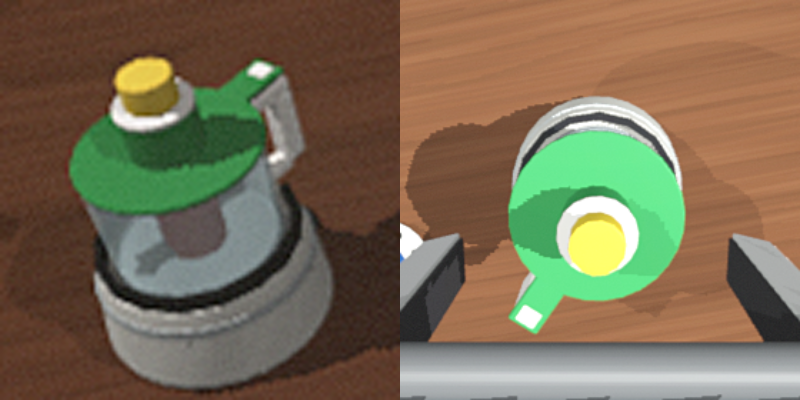

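The left view shows the chopper fully assembled: knob at (148,85), tab over the handle at (260,70), everything level and the gripper clear. Hand it in.

```bash
python3 -c "
from h import *
print(robot.close_job())"
```

```text
the job is handed in; nothing more can be done
None
```

The mini chopper is assembled in the order asked (bowl, red-hubbed blade, lid, pusher), each part seated and released before the next, and the job was handed in at about 46 s with the whisking disc and ramekin never touched.

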